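Index the swivel stand to its next notch

TASK

Turn the swivel stand that carries the blue bur block on to its next notch: pull the red ring up to free the lock pin, turn the table anticlockwise (seen from above), and let the pin drop fully home in the very next notch, not the one after it. The notches are hidden under the table, so find the next one by feel and do not force the pin sideways against a notch. Keep the bur block standing in the middle of the table and leave everything else on the worktop where it is.

Things in the scene. Friction and masses are not known exactly. Their poses are not given: they have to be found in the camera images.
- stand: fixed swivel stand: light grey round base 228 mm across, four grey feet reaching 133 mm from the axis, under an aluminium turntable 236 mm across, top 44 mm above the worktop (black mat in its middle 1 mm higher). Origin on the turning axis at worktop height, z up; does not turn with the table. Its -x axis points to where the ring stands in the first notch.
- ring_center (a point): centre of the red pull ring: upright, 32 mm across, 8 mm thick, on a spring plunger 100 mm from the turning axis; centre 88 mm above the worktop when the pin is home. Its plane contains the axis: pinch it from above across its 8 mm, fingers closing along the rim. Below it an 8 mm stem, then a grey housing 22 mm wide that ends 28 mm below the centre. Frame: -x points outward, z up; moves with the ring.
- plunger (a joint): lift of ring and pin (m): 0 = pin fully home in a notch, about 0.0085 = its foot rides on the flat of the hidden index plate, 0.016 = stop. A spring presses it down with 6 N at 0, 8 N at 0.0085, 10 N at the stop; let go or held loosely it drops by itself. Pin 10 mm across with a round foot, notches 13.5 mm wide along the rim.
- swivel (a joint): angle of the turntable (rad): 0 in the first notch, growing anticlockwise from above, range -0.1 to 1.6. The next notch lies somewhere from 0.60 to 0.95 (set anew each time, cannot be seen), one more 0.50 beyond it. Between notches the plate is flat: the pin rides on it and drops in when it comes over a notch. Turning takes 1 to 4 N at the ring; the table stays where it is left.
- pin_foot: steel foot of the lock pin, fixed to the plunger and hidden under the turntable; it touches only the index plate. Origin: on the plunger's axis, at the top of the housing (60 mm above the worktop when home).
- bur_block_center (a point): middle of the blue bur block (36 x 92 mm, body 41 mm high, bits up to 51 mm), loose on the middle of the turntable; point on its centre line 20 mm above its underside, z up
- kidney_dish: loose steel kidney dish, 87 x 195 x 35 mm, bystander; origin under its centre
- tweezers_a: loose steel tweezers, 13 x 116 x 9 mm, bystander; origin under its centre

How it is judged:
On the way, in this order (a step that is already met when the one before it is completed fails the run):
1. the ring is pulled up so that the pin is clear of the first notch (value of joint plunger above 0.0083 m and value of joint swivel below 0.12 rad), for 0.05 s.
2. the table is turned off the first notch (value of joint swivel above 0.2 rad), for 0.05 s.
At the end, for the whole second after the job is handed in: The pin is fully home (plunger below 2 mm) in the next notch (table between 0.5 and 1.03 rad), the table is at rest, and the bur block stands upright (within 0.1 rad) on the turntable with its middle within 25 mm of the turning axis (value of joint plunger below 0.002 m and value of joint swivel between 0.5 and 1.03 rad and velocity of joint swivel between -0.05 and 0.05 rad/s and angle between bur_block_center's own z axis and vertical below 0.1 rad and horizontal distance between bur_block_center and stand below 0.025 m and height (world z) of bur_block_center above 0.055 m); the robot touches nothing.
It fails at once if the pin's foot is loaded by more than 25 N (forced against a notch or the index plate) (contact force between pin_foot and anything else above 25 N).
It fails at once if the bur block is tipped by more than 0.35 rad (angle between bur_block_center's own z axis and vertical above 0.35 rad).
It fails at once if a loose bystander is moved by more than 20 mm (distance of any of kidney_dish, tweezers_a from where it was at the start of the episode above 0.02 m).
It also fails if it takes over 45 s, if anything falls off the work surface, if the arm or the gripper's body presses on something with over 40 N, if the wrist force passes 120 N, or if a joint passes its speed limit or range.

ROBOT

A 6-joint arm with a two-finger parallel gripper is mounted at the origin on a cart in front of the work surface, level with it; the furniture and walls round the work are solid. World frame = base frame: x ahead of the robot, y to its left, z up, the work surface at z = 0. Lengths are in m, angles in rad, forces in N, time in s.
With the tool pointing down it reaches from about 0.3 to 0.775 m from the base axis. Payload 14.6 kg.
Tool frame: the origin (TCP) lies at the very end of the fingers, on their centre line; the grasp point (between the pads) lies 19 mm behind it; z points along the fingers, y is the line along which they close (so a half turn about z gives the same grasp; the last joint's range is limited). The gripper opens to 94 mm and grips with 3 to 60 N. Pads are 16 mm wide; open, the fingers measure 119 mm over their backs; the gripper's body (75 mm by 177 mm) begins 78 mm behind the grasp point.
Start: joints at [-1.225, 0.3, 1.521, -0, 1.321, -0.067], TCP at [0.221, -0.504, 0.167] pointing down, gripper open.
Joint ranges: [-3.03, 3.03], [-0.79, 2.21], [0.23, 2.52], [-1.04, 4.18], [0, 3.07], [-2.55, 2.55]. Speed limits (rad/s): [2.22, 2.22, 2.57, 3.14, 3.14, 3.14].

INTERFACE

Orientations are given as [roll, pitch, yaw] about the fixed x, y, z axes, in that order (R = Rz(yaw) Ry(pitch) Rx(roll)).
In Python, from station import ctrl gives the robot as it stands.
- The arm moves only by the tool move_arm, never from a script. Its argument "targets" is a list of rows, each a list of 6 numbers: the shift along the tool's x, y, z in units of 1000 mm (1.0 is 1000 mm), then the turn, a rotation vector about the tool's x, y, z in units of 30 degrees (1.0 is 30 degrees). In form: [[tx, ty, tz, ax, ay, az], ...]. A call has exactly 5 rows; each row is the pose to reach, as a shift and turn from the pose commanded when the call began, along the tool's axes at that moment; what a row does not reach only later rows make up. A row lasts 1/12 s, in which the tool goes at most 41.7 mm and 7.16 degrees, less where a joint would pass 70% of its speed; a pose out of reach is approached as far as the arm can. A call with a number of a shift or a turn outside -1 to 1 is refused whole. A call with a gripper value outside its range is refused whole. "fingers" is the opening, from -1 (shut) to 1 (fully open), set as the call begins (left out, the last holds). The fingers move at their own pace and stop on an object; "grip_force" is the grip in N (left out, the last holds). Time passes only in rows, so rows that repeat a pose let the fingers close, or fill a call up. It gives the time, the measured TCP pose, the force and the opening at its end, in the units of the state.
- ctrl.get_obs(): the state, without advancing time (a new reading comes with each control period).
- ctrl.camera(name): name is "scene" or "top" or "wrist"; returns the picture (480x640x3 uint8, red, green, blue); there is no depth.
- ctrl.camera_info(name): a dict with "fx", "fy", "cx", "cy" (pixels), "k1" (the pictures are not rectified: a ray, as slopes to the right and down, at radius r is drawn at 1 + k1 r^2 times it, then the intrinsics apply), "rvec" (rotation vector, rad) and "tvec" (3), from world to camera coordinates, as OpenCV has them. Camera axes: x right, y down, z forward; pixel columns grow to the right and rows downward; lengths in m; the calibration is good to about 2 mm. A picture is of the moment at which its call begins: read the wrist's pose just before it. camera_info takes no time and is no camera call; for the wrist camera it gives the pose at the moment of the call.
- ctrl.hand_in(): hands the job in, once; it reports no verdict.
The state is a dict: "time_s": time; "qpos": joint angles; "joint_vel": joint speeds; "tau": joint torques, N m; "ee_pos": TCP position; "eef_rot": TCP orientation; "force": force on the tool from outside, world axes, zero at the start; "moment": the same for the moment, N m; "grip_width": finger opening in m.
Only numpy, scipy, OpenCV 4.12 (cv2) and the standard library are available. Lean on these libraries where they do the work, as an engineer would, in place of code of your own. Each camera call takes 0.05 s, during which the arm holds its last target. There are 200 camera calls.

## Working session

There is one attempt and no reset: what is moved stays moved. The work goes in short steps, Python scripts to look and compute and a tool call to move; the robot and the scene stay as the last step left them, time stands still between calls to the robot, and variables do not carry over. Pictures are saved under pics/ and viewed, on a budget of 10 in all, crops included, one or two more only if the job needs it, and the job is handed in when it is done.

Besides the shell and the picture viewer there is one more tool, called as name(argument=value, ...), one argument or row to a line, values as JSON. move_arm: Moves the arm, as the interface text tells. Shifts and turns lie within -1 to 1; 1 stands for 1000 mm of shift or 30 degrees of turn. Its arguments: {"type":"object","properties":{"targets":{"type":"array"},"fingers":{"type":"number"},"grip_force":{"type":"number"}},"required":["targets"]}

```bash
mkdir -p pics; ls
cat > h.py <<'E'
import numpy as np, cv2
from station import ctrl
from scipy.spatial.transform import Rotation as R
def ray(ci,u,v):
    K=np.array([[ci["fx"],0,ci["cx"]],[0,ci["fy"],ci["cy"]],[0,0,1.]])
    p=cv2.undistortPoints(np.array([[[u,v]]],float),K,np.array([ci["k1"],0,0,0.]))[0,0]
    Rm=cv2.Rodrigues(np.array(ci["rvec"],float))[0]; t=np.array(ci["tvec"],float)
    return -Rm.T@t, Rm.T@np.array([p[0],p[1],1.])
def onz(ci,u,v,z):
    c,d=ray(ci,u,v); return c+d*(z-c[2])/d[2]
def proj(ci,P):
    Rm=cv2.Rodrigues(np.array(ci["rvec"],float))[0]; q=Rm@np.array(P)+np.array(ci["tvec"],float)
    x,y=q[0]/q[2],q[1]/q[2]; s=1+ci["k1"]*(x*x+y*y)
    return ci["fx"]*x*s+ci["cx"],ci["fy"]*y*s+ci["cy"]
def save(n,im): cv2.imwrite("pics/"+n+".png",im[:,:,::-1])
def redc(im):
    hsv=cv2.cvtColor(im,cv2.COLOR_RGB2HSV); m=((hsv[...,0]<8)|(hsv[...,0]>172))&(hsv[...,1]>140)&(hsv[...,2]>70)
    n,l,s,c=cv2.connectedComponentsWithStats(m.astype(np.uint8))
    return [(tuple(s[i]),tuple(c[i].round(1))) for i in range(1,n) if s[i][4]>15]
E
python3 - <<'E'
from h import *
o=ctrl.get_obs(); print(o)
for n in("top","scene"):
    im=ctrl.camera(n); save(n,im); ci=ctrl.camera_info(n); print(n,ci)
    for s,c in redc(im): print(s,c,onz(ci,*c,.088))
E
```

```text
pics
{'time_s': 0.0, 'qpos': array([-1.22459655e+00,  3.00485268e-01,  1.52158910e+00,  8.77315131e-06,
        1.32070740e+00, -6.66103522e-02]), 'joint_vel': array([-1.18017387e-03,  1.20387514e-03,  1.09816648e-03, -4.20339803e-04,
        6.71696327e-05,  1.78353202e-04]), 'tau': array([-4.81856350e-04, -5.31804299e+01, -3.52737522e+01,  7.08152773e-02,
        2.43890437e-02, -9.59759427e-05]), 'ee_pos': array([ 0.22053948, -0.50350483,  0.1666752 ]), 'eef_rot': array([-3.14040674e+00, -8.76277597e-05,  4.12807896e-01]), 'force': array([ 0.13607453, -0.12122627, -0.60470278]), 'moment': array([ 0.03764329, -0.01403498,  0.033907  ]), 'grip_width': 0.09438453431261135}
top {'fx': 597.2957261902386, 'fy': 597.2957261902386, 'cx': 308.6410253668171, 'cy': 223.85811456503689, 'k1': -0.1845281602039711, 'rvec': array([ 2.21989749, -2.20284665,  0.08302191]), 'tvec': array([0.12453683, 0.48303324, 1.00024469])}
(np.int32(111), np.int32(49), np.int32(11), np.int32(22), np.int32(211)) (np.float64(115.5), np.float64(59.0)) [0.74362582 0.44596985 0.088     ]
(np.int32(65), np.int32(64), np.int32(10), np.int32(8), np.int32(29)) (np.float64(68.3), np.float64(67.7)) [0.73093775 0.5257849  0.088     ]
(np.int32(305), np.int32(211), np.int32(16), np.int32(15), np.int32(104)) (np.float64(312.0), np.float64(218.1)) [0.48740819 0.1252852  0.088     ]
scene {'fx': 541.3981708162413, 'fy': 541.3981708162413, 'cx': 324.4338842033395, 'cy': 228.43951121817113, 'k1': -0.09639374354534662, 'rvec': array([ 1.06895292, -2.03878679,  1.29137115]), 'tvec': array([0.37906067, 0.20646077, 0.61854034])}
(np.int32(319), np.int32(211), np.int32(8), np.int32(19), np.int32(126)) (np.float64(322.6), np.float64(219.9)) [0.48813201 0.12692947 0.088     ]
```

View pics/top.png

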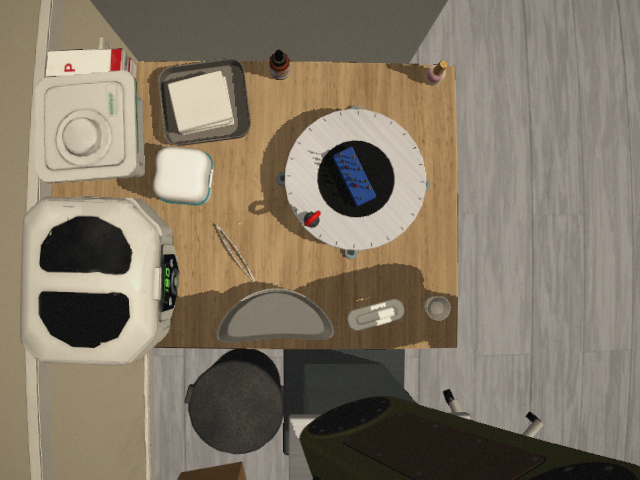

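View pics/scene.png

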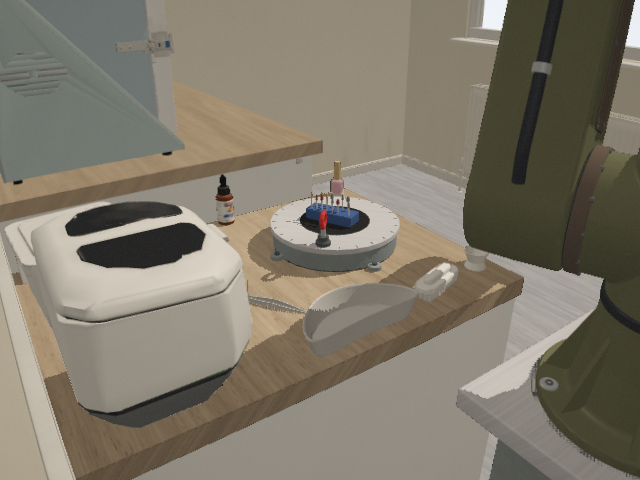

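The top view shows the turntable centred near (356,179), the ring at (312,218) and the dish at (275,315). The scene view shows the ring at (323,220).

```bash
cat >> h.py <<'E'
def row(o,p,yaw):
    Rm=R.from_euler('xyz',o['eef_rot']); Rt=R.from_euler('xyz',[np.pi,0,yaw])
    return (Rm.inv().apply(np.array(p)-o['ee_pos'])).round(4),((Rm.inv()*Rt).as_rotvec(degrees=True)/30).round(3)
def fmt(o): print(round(o['time_s'],2),o['ee_pos'].round(4),o['eef_rot'].round(3),o['force'].round(2),round(o['grip_width'],4))
E
python3 - <<'E'
from h import *
im=cv2.imread("pics/top.png"); ci=ctrl.camera_info("top"); g=cv2.cvtColor(im,cv2.COLOR_BGR2HSV)
m=((g[...,1]<40)&(g[...,2]>120)).astype(np.uint8); z=np.zeros_like(m); z[95:262,270:440]=m[95:262,270:440]
z=cv2.morphologyEx(z,cv2.MORPH_OPEN,np.ones((7,7)))
n,l,s,c=cv2.connectedComponentsWithStats(z); i=1+np.argmax(s[1:,4])
cn=max(cv2.findContours((l==i).astype(np.uint8),0,1)[0],key=cv2.contourArea)
h=cv2.convexHull(cn)[:,0].astype(float)
P=np.array([onz(ci,*p,.044)[:2] for p in h]); (cx,cy),r=cv2.minEnclosingCircle(P.astype(np.float32))
A=np.c_[2*P,np.ones(len(P))]; s=np.linalg.lstsq(A,(P**2).sum(1),rcond=None)[0]; print("enc",cx,cy,r,"ls",s[:2],np.sqrt(s[2]+s[0]**2+s[1]**2))
C=s[:2]; c2=ctrl.camera_info("scene")
a,d=ray(ci,312,218.1);b,e=ray(c2,322.6,219.9)
t=np.linalg.lstsq(np.c_[d,-e],b-a,rcond=None)[0]; p=(a+d*t[0]+b+e*t[1])/2; print("tri",p,a+d*t[0]-p)
v=p[:2]-C; print(np.hypot(*v),np.arctan2(v[1],v[0]))
o=ctrl.get_obs()
for f in (.25,.5,.75,1): print(row(o,[*(o['ee_pos'][:2]+f*(p[:2]-o['ee_pos'][:2])),.18],o['eef_rot'][2]+f*(np.arctan2(v[1],v[0])-o['eef_rot'][2])))
E
```

```text
enc 0.5558190941810608 0.05250721052289009 0.11734645813703537 ls [0.55598681 0.05263055] 0.11664737343341396
tri [0.48791822 0.12600614 0.0878383 ] [-5.00639136e-04 -7.26512021e-04 -3.91174334e-06]
0.10008650889270197 2.3186919949946616
(array([ 0.1244, -0.1174, -0.0131]), array([-0.002, -0.001, -0.91 ]))
(array([ 0.2487, -0.2347, -0.013 ]), array([-2.00e-03, -1.00e-03, -1.82e+00]))
(array([ 0.3731, -0.3521, -0.0129]), array([-1.00e-03, -2.00e-03, -2.73e+00]))
(array([ 0.4974, -0.4694, -0.0127]), array([-1.00e-03, -2.00e-03, -3.64e+00]))
```

move_arm(
  targets=[
    [0.025,-0.0235,-0.013,0,0,-0.18],
    [0.05,-0.047,-0.013,0,0,-0.36],
    [0.075,-0.07,-0.013,0,0,-0.55],
    [0.1,-0.094,-0.013,0,0,-0.73],
    [0.124,-0.117,-0.013,0,0,-0.91],
  ],
  fingers=-0.15,
)

```text
time_s: 0.52
ee_pos: [0.2875, -0.3452, 0.18]
eef_rot: [-3.141, -0.0, 0.894]
force: [0.0, 0.8, -0.3]
grip_width: 0.0638
```

Run:
```python
from h import *
o=ctrl.get_obs();fmt(o);q=np.array([.488,.126])
for f in (1/3,2/3,1): print(row(o,[*(o['ee_pos'][:2]+f*(q-o['ee_pos'][:2])),.18],o['eef_rot'][2]+f*(2.319-o['eef_rot'][2])))
```

```text
0.52 [ 0.2875 -0.3452  0.18  ] [-3.141 -0.     0.894] [ 0.03  0.76 -0.26] 0.0638
(array([ 0.1643, -0.0463,  0.    ]), array([-0.001, -0.   , -0.907]))
(array([ 3.286e-01, -9.260e-02,  1.000e-04]), array([-1.000e-03, -1.000e-03, -1.815e+00]))
(array([ 4.929e-01, -1.389e-01,  1.000e-04]), array([-0.000e+00, -1.000e-03, -2.722e+00]))
```

move_arm(
  targets=[
    [0.033,-0.009,0,0,0,-0.18],
    [0.066,-0.0185,0,0,0,-0.36],
    [0.099,-0.028,0,0,0,-0.54],
    [0.131,-0.037,0,0,0,-0.73],
    [0.164,-0.046,0,0,0,-0.91],
  ],
)

```text
time_s: 0.93
ee_pos: [0.355, -0.1889, 0.1802]
eef_rot: [-3.142, -0.0, 1.37]
force: [0.3, -0.9, 0.6]
grip_width: 0.0402
```

move_arm(
  targets=[
    [0.033,0.007,0,0,0,-0.18],
    [0.067,0.0135,0,0,0,-0.36],
    [0.1,0.02,0,0,0,-0.54],
    [0.134,0.027,0,0,0,-0.73],
    [0.167,0.034,0,0,0,-0.91],
  ],
)

```text
time_s: 1.35
ee_pos: [0.4224, -0.0321, 0.1802]
eef_rot: [-3.142, -0.0, 1.847]
force: [0.3, -1.2, -0.3]
grip_width: 0.0397
```

Run:
```python
from h import *
o=ctrl.get_obs();fmt(o)
print(row(o,[.488,.126,.15],2.319))
```

```text
1.35 [ 0.4224 -0.0321  0.1802] [-3.142 -0.     1.847] [ 0.3  -1.19 -0.28] 0.0397
(array([0.1342, 0.1063, 0.0302]), array([-0.   , -0.   , -0.901]))
```

move_arm(
  targets=[
    [0.027,0.021,0.005,0,0,-0.18],
    [0.054,0.0425,0.01,0,0,-0.36],
    [0.08,0.064,0.015,0,0,-0.54],
    [0.107,0.085,0.02,0,0,-0.72],
    [0.134,0.106,0.025,0,0,-0.9],
  ],
)

```text
time_s: 1.77
ee_pos: [0.4885, 0.1253, 0.1547]
eef_rot: [-3.141, -0.0, 2.318]
force: [0.0, -1.2, 0.2]
grip_width: 0.0401
```

Run:
```python
from h import *
o=ctrl.get_obs();fmt(o)
print(row(o,[.488,.126,.071],2.319))
im=ctrl.camera("wrist"); ci=ctrl.camera_info("wrist"); save("w1",im)
for s,c in redc(im): print(s,c,onz(ci,*c,.094))
print(proj(ci,[.488,.126,.088]))
im=ctrl.camera("scene"); save("s1",im); print(redc(im))
```

```text
1.77 [0.4885 0.1253 0.1547] [-3.141 -0.     2.318] [ 0.01 -1.24  0.24] 0.0401
(array([0.0008, 0.0001, 0.0837]), array([-0.001, -0.   , -0.001]))
(np.int32(315), np.int32(215), np.int32(11), np.int32(46), np.int32(433)) (np.float64(320.1), np.float64(236.5)) [0.48626952 0.13198844 0.094     ]
(np.int32(309), np.int32(344), np.int32(4), np.int32(9), np.int32(27)) (np.float64(310.3), np.float64(348.1)) [0.53789034 0.06700123 0.094     ]
(np.int32(350), np.int32(356), np.int32(4), np.int32(8), np.int32(20)) (np.float64(351.8), np.float64(359.4)) [0.56602519 0.08099222 0.094     ]
(np.float64(315.95184614093824), np.float64(242.26532063112796))
[((np.int32(319), np.int32(211), np.int32(8), np.int32(19), np.int32(126)), (np.float64(322.6), np.float64(219.9)))]
```

View pics/w1.png

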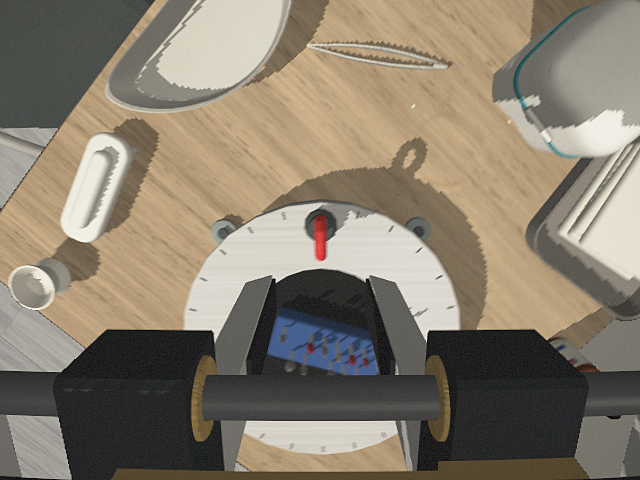

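The wrist view shows the ring edge-on at column 320, midway between the fingers (about 270 to 375). I'm descending.

move_arm(
  targets=[
    [0,0,0.02,0,0,0],
    [0,0,0.045,0,0,0],
    [0.001,0,0.065,0,0,0],
    [0.001,0,0.083,0,0,0],
    [0.001,0,0.083,0,0,0],
  ],
)

```text
time_s: 2.28
ee_pos: [0.4857, 0.1234, 0.0692]
eef_rot: [-3.137, -0.003, 2.312]
force: [-0.4, -0.1, -0.9]
grip_width: 0.0398
```

move_arm(
  targets=[
    [0,0,0,0,0,0],
    [0,0,0,0,0,0],
    [0,0,0,0,0,0],
    [0,0,0,0,0,0],
    [0,0,0,0,0,0],
  ],
  fingers=-0.95,
  grip_force=5,
)

```text
time_s: 2.7
ee_pos: [0.488, 0.1243, 0.073]
eef_rot: [3.141, 0.001, 2.313]
force: [-0.0, 0.1, 0.7]
grip_width: 0.0101
```

move_arm(
  targets=[
    [0,0,0,0,0,0],
    [0,0,0,0,0,0],
    [0,0,0,0,0,0],
    [0,0,0,0,0,0],
    [0,0,0,0,0,0],
  ],
  fingers=-1,
  grip_force=10,
)

```text
time_s: 3.12
ee_pos: [0.4877, 0.1243, 0.0722]
eef_rot: [-3.142, -0.0, 2.313]
force: [-0.2, -0.5, -0.2]
grip_width: 0.0006
```

move_arm(
  targets=[
    [0,0,0,0,0,0],
    [0,0,0,0,0,0],
    [0,0,0,0,0,0],
    [0,0,0,0,0,0],
    [0,0,0,0,0,0],
  ],
  grip_force=25,
)

```text
time_s: 3.53
ee_pos: [0.4877, 0.1243, 0.0722]
eef_rot: [3.142, -0.0, 2.313]
force: [0.7, -0.7, 0.3]
grip_width: 0.001
```

move_arm(
  targets=[
    [0,0,-0.003,0,0,0],
    [0,0,-0.006,0,0,0],
    [0,0,-0.009,0,0,0],
    [0,0,-0.012,0,0,0],
    [0,0,-0.012,0,0,0],
  ],
)

```text
time_s: 3.95
ee_pos: [0.488, 0.1244, 0.085]
eef_rot: [3.141, 0.001, 2.313]
force: [-0.1, 0.1, 0.3]
grip_width: 0.0006
```

Run:
```python
from h import *
im=ctrl.camera("scene"); save("s2",im); print(redc(im)); fmt(ctrl.get_obs())
ci=ctrl.camera_info("scene"); print(proj(ci,[.488,.126,.088]),proj(ci,[.488,.126,.1]))
```

```text
[((np.int32(319), np.int32(211), np.int32(8), np.int32(19), np.int32(125)), (np.float64(322.6), np.float64(219.9)))]
4.0 [0.4879 0.1243 0.0847] [3.141 0.    2.313] [0.03 0.86 0.1 ] 0.0005
(np.float64(323.1178889613722), np.float64(219.79314494612527)) (np.float64(323.110877637735), np.float64(213.02203426264342))
```

The fingers closed on nothing, so I'm looking.

Run:
```python
import cv2
im=cv2.imread("pics/s2.png"); cv2.imwrite("pics/s2c.png",cv2.resize(im[120:300,200:440],None,fx=3,fy=3))
from h import *
im=ctrl.camera("wrist"); save("w2",im); print(redc(im))
```

```text
[((np.int32(313), np.int32(241), np.int32(16), np.int32(60), np.int32(585)), (np.float64(320.4), np.float64(262.6))), ((np.int32(609), np.int32(416), np.int32(6), np.int32(12), np.int32(17)), (np.float64(611.2), np.float64(420.4)))]
```

View pics/s2c.png

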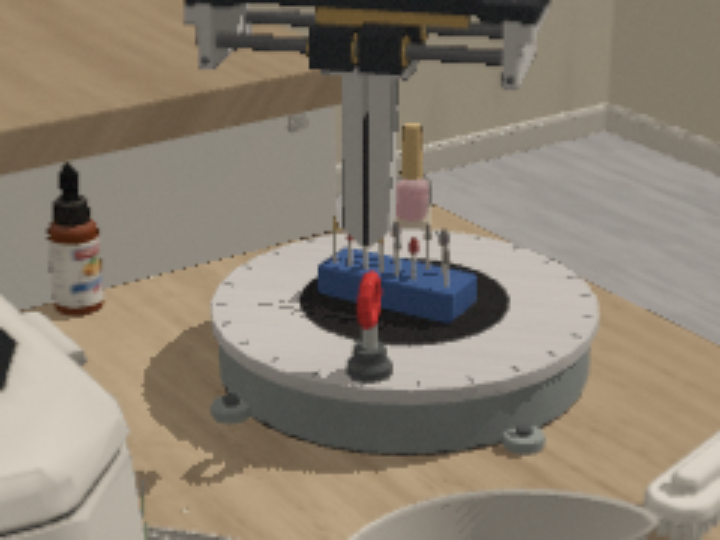

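View pics/w2.png

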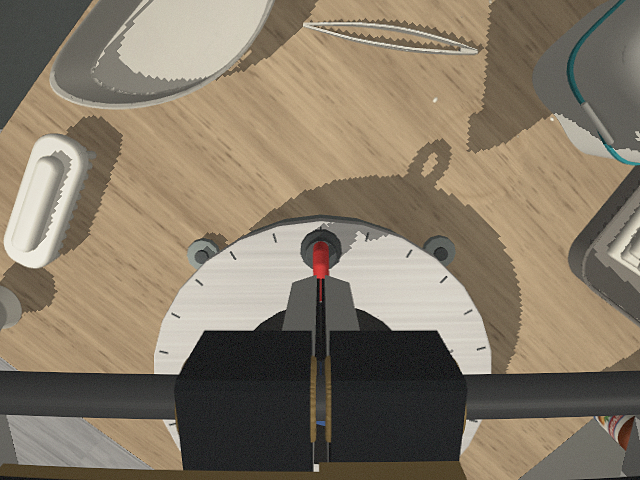

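In the scene crop the closed fingertips are at full-image (322,201), up and inward of the ring at (323,220). In the wrist view the tips end near (320,280), inward of the ring. I'll check the projections.

Run:
```python
from h import *
o=ctrl.get_obs(); fmt(o); t=o['ee_pos']
for n in("scene","top","wrist"):
    ci=ctrl.camera_info(n); c=ray(ci,320,240)[0]
    print(n,"cam",c.round(3),"tcp",proj(ci,t),"tcp+19mm",proj(ci,t+[0,0,.019]),"tcp+50",proj(ci,t+[0,0,.05]),"ring",proj(ci,[.488,.126,.088]),"top",proj(ci,[.488,.126,.104]))
s=ctrl.camera_info("scene"); w=ctrl.camera_info("wrist")
print("tip on scene ray z=.085",onz(s,322.3,201,.085),"z.12",onz(s,322.3,201,.12))
a,d=ray(s,322.5,200.5);b,e=ray(w,321,279)
k=np.linalg.lstsq(np.c_[d,-e],b-a,rcond=None)[0];print("tip tri",a+d*k[0],b+e*k[1])
a,d=ray(s,322.8,220);b,e=ray(w,320.4,262.6)
k=np.linalg.lstsq(np.c_[d,-e],b-a,rcond=None)[0];print("ring tri",a+d*k[0],b+e*k[1])
im=ctrl.camera("top"); save("t2",im); print([x for x in redc(im)])
```

```text
4.05 [0.4878 0.1243 0.0844] [3.141 0.    2.313] [ 0.69 -0.51  0.38] 0.0005
scene cam [-0.172  0.58   0.451] tcp (np.float64(324.0685432522668), np.float64(221.60455631405816)) tcp+19mm (np.float64(324.0661932724095), np.float64(210.8911386502825)) tcp+50 (np.float64(324.06232742901926), np.float64(192.98702611127914)) ring (np.float64(323.1178889613722), np.float64(219.79314494612527)) top (np.float64(323.10853134790335), np.float64(210.74758331449794))
top cam [0.435 0.157 1.018] tcp (np.float64(312.55469005315007), np.float64(218.01508986969048)) tcp+19mm (np.float64(312.98769926842203), np.float64(217.31612591821678)) tcp+50 (np.float64(313.73400311488706), np.float64(216.11144064954414)) ring (np.float64(311.54461741353174), np.float64(217.71726842637096)) top (np.float64(311.89188879980327), np.float64(217.1230719289685))
wrist cam [0.438 0.177 0.303] tcp (np.float64(320.914915467479), np.float64(270.5160350115111)) tcp+19mm (np.float64(320.9888783230122), np.float64(282.67691515401594)) tcp+50 (np.float64(321.14147105278283), np.float64(307.79051578958524)) ring (np.float64(323.45486947923416), np.float64(270.70382103043306)) top (np.float64(323.70420073862385), np.float64(280.9995354551007))
tip on scene ray z=.085 [0.5607148  0.07771257 0.085     ] z.12 [0.49066889 0.12571778 0.12      ]
tip tri [0.48131792 0.13174171 0.12543594] [0.4811301  0.1314448  0.12546772]
ring tri [0.48382184 0.12949593 0.09009306] [0.4833218  0.12870759 0.09016815]
[((np.int32(111), np.int32(49), np.int32(11), np.int32(22), np.int32(210)), (np.float64(115.4), np.float64(59.0))), ((np.int32(65), np.int32(64), np.int32(10), np.int32(7), np.int32(28)), (np.float64(68.4), np.float64(67.6)))]
```

The reported TCP is about 36 mm below the real fingertips. Triangulated from the scene and wrist views, the tips are at z≈0.12 directly over the ring, while the arm reports 0.085. The fingers therefore closed just above the ring. I'll open, go 50 mm lower slowly, and regrip.

move_arm(
  targets=[
    [0,0,0,0,0,0],
    [0,0,0,0,0,0],
    [0,0,0,0,0,0],
    [0,0,0,0,0,0],
    [0,0,0,0,0,0],
  ],
  fingers=-0.15,
)

```text
time_s: 4.52
ee_pos: [0.4877, 0.1243, 0.0842]
eef_rot: [-3.142, -0.0, 2.313]
force: [0.8, 0.2, -0.8]
grip_width: 0.0306
```

move_arm(
  targets=[
    [0,0,0.007,0,0,0],
    [0,0,0.014,0,0,0],
    [0,0,0.021,0,0,0],
    [0,0,0.026,0,0,0],
    [0,0,0.028,0,0,0],
  ],
)

```text
time_s: 4.93
ee_pos: [0.4872, 0.1242, 0.055]
eef_rot: [-3.14, -0.001, 2.313]
force: [-0.4, 0.1, 0.4]
grip_width: 0.0399
```

move_arm(
  targets=[
    [0,0,0.004,0,0,0],
    [0,0,0.009,0,0,0],
    [0,0,0.014,0,0,0],
    [0,0,0.018,0,0,0],
    [0,0,0.02,0,0,0],
  ],
)

```text
time_s: 5.35
ee_pos: [0.4874, 0.1243, 0.0356]
eef_rot: [-3.141, -0.0, 2.314]
force: [0.5, -0.1, -0.3]
grip_width: 0.0398
```

Run:
```python
from h import *
im=ctrl.camera("scene"); save("s3",im); print(redc(im)); fmt(ctrl.get_obs())
cv2.imwrite("pics/s3c.png",cv2.resize(im[120:300,200:440,::-1],None,fx=3,fy=3))
```

```text
[((np.int32(319), np.int32(211), np.int32(8), np.int32(19), np.int32(125)), (np.float64(322.6), np.float64(219.8)))]
5.4 [0.4874 0.1242 0.0355] [-3.141e+00 -1.000e-03  2.313e+00] [-0.56  0.48 -0.53] 0.04
```

View pics/s3c.png

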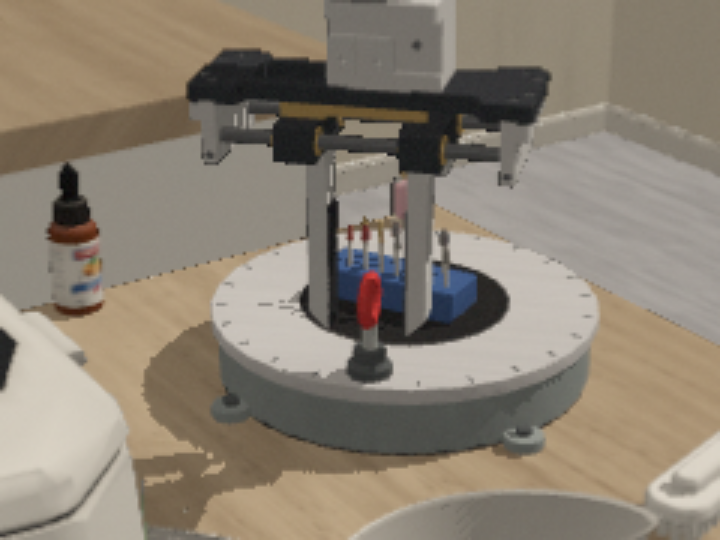

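The crop shows both fingertips straddling the ring at crop (325,328) and (408,335), about 17 mm below the ring centre at (370,300). I'm closing gently.

move_arm(
  targets=[
    [0,0,0,0,0,0],
    [0,0,0,0,0,0],
    [0,0,0,0,0,0],
    [0,0,0,0,0,0],
    [0,0,0,0,0,0],
  ],
  fingers=-0.75,
  grip_force=5,
)

```text
time_s: 5.82
ee_pos: [0.4878, 0.1243, 0.0364]
eef_rot: [3.141, 0.0, 2.313]
force: [-0.1, -0.6, -0.2]
grip_width: 0.0127
```

move_arm(
  targets=[
    [0,0,0,0,0,0],
    [0,0,0,0,0,0],
    [0,0,0,0,0,0],
    [0,0,0,0,0,0],
    [0,0,0,0,0,0],
  ],
  fingers=-1,
  grip_force=5,
)

```text
time_s: 6.23
ee_pos: [0.4877, 0.1243, 0.0363]
eef_rot: [3.141, 0.0, 2.314]
force: [0.3, 0.9, 2.2]
grip_width: 0.0078
```

Gripped at 7.8 mm. I'm raising the grip force, then lifting 12 mm.

move_arm(
  targets=[
    [0,0,0,0,0,0],
    [0,0,0,0,0,0],
    [0,0,0,0,0,0],
    [0,0,-0.001,0,0,0],
    [0,0,-0.002,0,0,0],
  ],
  grip_force=25,
)

```text
time_s: 6.65
ee_pos: [0.4875, 0.1242, 0.0378]
eef_rot: [-3.141, -0.0, 2.313]
force: [3.5, 0.4, -7.3]
grip_width: 0.0079
```

move_arm(
  targets=[
    [0,0,-0.002,0,0,0],
    [0,0,-0.004,0,0,0],
    [0,0,-0.006,0,0,0],
    [0,0,-0.008,0,0,0],
    [0,0,-0.0105,0,0,0],
  ],
)

```text
time_s: 7.07
ee_pos: [0.4875, 0.1241, 0.0487]
eef_rot: [-3.141, -0.0, 2.313]
force: [3.5, -1.4, -10.5]
grip_width: 0.0078
```

Run:
```python
from h import *
im=ctrl.camera("scene"); save("s4",im); print(redc(im)); fmt(ctrl.get_obs())
```

```text
[((np.int32(320), np.int32(204), np.int32(5), np.int32(19), np.int32(86)), (np.float64(322.1), np.float64(213.3))), ((np.int32(321), np.int32(232), np.int32(5), np.int32(5), np.int32(23)), (np.float64(323.0), np.float64(233.8)))]
7.12 [0.4875 0.1242 0.0491] [-3.141 -0.     2.313] [ 1.48 -0.58 -8.53] 0.0075
```

The ring rose about 12 mm (6.6 px) and the 8–10 N spring force is felt. I'm turning along the arc with the pin lifted, 0.2 rad per call.

move_arm(
  targets=[
    [-0.0001,-0.004,0,0,0,-0.076],
    [-0.0003,-0.008,0,0,0,-0.153],
    [-0.0007,-0.0119,0,0,0,-0.229],
    [-0.0013,-0.0159,0,0,0,-0.306],
    [-0.002,-0.0198,0,0,0,-0.382],
  ],
)

```text
time_s: 7.53
ee_pos: [0.4746, 0.1093, 0.0488]
eef_rot: [3.141, 0.001, 2.515]
force: [4.9, -2.1, -10.2]
grip_width: 0.0072
```

move_arm(
  targets=[
    [-0.0001,-0.004,0,0,0,-0.076],
    [-0.0003,-0.008,0,0,0,-0.153],
    [-0.0007,-0.0119,0,0,0,-0.229],
    [-0.0013,-0.0159,0,0,0,-0.306],
    [-0.002,-0.0198,0,0,0,-0.382],
  ],
)

```text
time_s: 7.95
ee_pos: [0.4649, 0.0921, 0.049]
eef_rot: [3.141, 0.001, 2.715]
force: [7.1, -1.4, -10.3]
grip_width: 0.0076
```

```bash
cat >> h.py <<'E'
C=np.array([.556,.0526])
def st():
    o=ctrl.get_obs(); v=o['ee_pos'][:2]-C; a=np.arctan2(v[1],v[0])%(2*np.pi)
    f=o['force']; t=np.array([-np.sin(a),np.cos(a)])
    print("t",round(o['time_s'],2),"r",np.hypot(*v).round(4),"ang",round(a-2.326,4),"yaw",round(o['eef_rot'][2]%(2*np.pi)-2.313,4),"z",o['ee_pos'][2].round(4),"Ftan",(f[:2]@t).round(2),"Frad",(f[0]*np.cos(a)+f[1]*np.sin(a)).round(2),"Fz",f[2].round(2),"w",o['grip_width'].round(4))
E
python3 -c "from h import *; st()"
```

```text
Traceback (most recent call last):
  File "h.py", line 28, in st
    print("t",round(o['time_s'],2),"r",np.hypot(*v).round(4),"ang",round(a-2.326,4),"yaw",round(o['eef_rot'][2]%(2*np.pi)-2.313,4),"z",o['ee_pos'][2].round(4),"Ftan",(f[:2]@t).round(2),"Frad",(f[0]*np.cos(a)+f[1]*np.sin(a)).round(2),"Fz",f[2].round(2),"w",o['grip_width'].round(4))
                                                                                                                                                                                                                                                                ^^^^^^^^^^^^^^^^^^^^^
AttributeError: 'float' object has no attribute 'round'
```

move_arm(
  targets=[
    [-0.0001,-0.002,0,0,0,-0.038],
    [-0.0002,-0.004,0,0,0,-0.076],
    [-0.0003,-0.006,0,0,0,-0.115],
    [-0.0003,-0.007,0.0015,0,0,-0.134],
    [-0.0003,-0.007,0.003,0,0,-0.134],
  ],
)

```text
time_s: 8.37
ee_pos: [0.4624, 0.0856, 0.0461]
eef_rot: [3.141, 0.001, 2.784]
force: [6.4, -2.6, -9.3]
grip_width: 0.0072
```

```bash
sed -i "s/o\['grip_width'\].round(4)/round(o['grip_width'],4)/" h.py
python3 -c "from h import *; st()"
```

```text
t 8.37 r 0.0993 ang 0.4767 yaw 0.4711 z 0.0461 Ftan 0.34 Frad -6.9 Fz -9.33 w 0.0072
```

move_arm(
  targets=[
    [0,0,0.0005,0,0,0],
    [0,0,0.001,0,0,0],
    [0,0,0.0013,0,0,0],
    [0,0,0.0013,0,0,0],
    [0,0,0.0013,0,0,0],
  ],
)

```text
time_s: 8.78
ee_pos: [0.4624, 0.0857, 0.045]
eef_rot: [3.141, 0.001, 2.784]
force: [5.5, -3.3, -4.6]
grip_width: 0.0077
```

move_arm(
  targets=[
    [0,0,0,0,0,0],
    [0,0,0,0,0,0],
    [0,0,0,0,0,0],
    [0,0,0,0,0,0],
    [0,0,0,0,0,0],
  ],
  fingers=-0.74,
  grip_force=10,
)

```text
time_s: 9.2
ee_pos: [0.4618, 0.0858, 0.0446]
eef_rot: [3.141, -0.0, 2.784]
force: [0.9, 0.1, -0.3]
grip_width: 0.0121
```

```bash
cat >> h.py <<'E'
def ringz():
    im=ctrl.camera("scene"); ci=ctrl.camera_info("scene"); o=ctrl.get_obs()
    r=redc(im); r=[x for x in r if abs(x[1][0]-proj(ci,[*o['ee_pos'][:2],.09])[0])<12]
    p=[proj(ci,[*o['ee_pos'][:2],.104+d])[1] for d in (0,.0085)]
    print([(tuple(int(i) for i in a),tuple(float(i) for i in b)) for a,b in r],"top v home/plate",np.round(p,1)); return im
E
python3 -c "
from h import *
st(); im=ringz(); save('s5',im)"
```

```text
t 9.2 r 0.0999 ang 0.4766 yaw 0.4707 z 0.0446 Ftan -0.42 Frad -0.78 Fz -0.33 w 0.0121
[((350, 206, 7, 19, 109), (352.6, 215.1))] top v home/plate [210.4 205.6]
```

The pin now rides on the plate (Fz fell to 0, ring top at row 206) and the fingers are loose at 12 mm. I'm pushing along the arc in 3 mm steps and feeling for the notch.

move_arm(
  targets=[
    [0,-0.001,0,0,0,-0.019],
    [0,-0.002,0,0,0,-0.038],
    [-0.0001,-0.003,0,0,0,-0.057],
    [-0.0001,-0.004,0,0,0,-0.076],
    [-0.0001,-0.005,0,0,0,-0.095],
  ],
)

```text
time_s: 9.67
ee_pos: [0.4603, 0.0815, 0.0445]
eef_rot: [3.14, 0.0, 2.834]
force: [2.3, 6.2, -1.1]
grip_width: 0.0125
```

move_arm(
  targets=[
    [0,-0.0006,0,0,0,-0.011],
    [0,-0.0012,0,0,0,-0.023],
    [0,-0.0018,0,0,0,-0.034],
    [0,-0.0024,0,0,0,-0.046],
    [0,-0.003,0,0,0,-0.057],
  ],
)

```text
time_s: 10.08
ee_pos: [0.4594, 0.0785, 0.0445]
eef_rot: [3.141, 0.0, 2.864]
force: [2.0, 5.9, -1.5]
grip_width: 0.0124
```

```bash
python3 -c "
from h import *
st(); ringz()"
```

```text
t 10.08 r 0.1 ang 0.5535 yaw 0.551 z 0.0445 Ftan -6.26 Frad -0.38 Fz -1.48 w 0.0124
[((355, 206, 6, 18, 78), (356.8, 215.1))] top v home/plate [209.9 205. ]
```

move_arm(
  targets=[
    [0,-0.0006,0,0,0,-0.011],
    [0,-0.0012,0,0,0,-0.023],
    [0,-0.0018,0,0,0,-0.034],
    [0,-0.0024,0,0,0,-0.046],
    [0,-0.0028,0,0,0,-0.053],
  ],
)

```text
time_s: 10.55
ee_pos: [0.4587, 0.0756, 0.0445]
eef_rot: [3.141, 0.0, 2.892]
force: [2.0, 4.4, -1.1]
grip_width: 0.0122
```

```bash
python3 -c "
from h import *
st(); ringz()"
```

```text
t 10.55 r 0.1 ang 0.5831 yaw 0.5787 z 0.0445 Ftan -4.7 Frad -0.96 Fz -1.06 w 0.0122
[((357, 206, 5, 18, 74), (358.7, 215.2))] top v home/plate [209.6 204.8]
```

move_arm(
  targets=[
    [0,-0.0006,0,0,0,-0.011],
    [0,-0.0012,0,0,0,-0.023],
    [0,-0.0018,0,0,0,-0.034],
    [0,-0.0024,0,0,0,-0.046],
    [0,-0.0028,0,0,0,-0.053],
  ],
)

```text
time_s: 11.02
ee_pos: [0.458, 0.0729, 0.0445]
eef_rot: [3.141, 0.001, 2.919]
force: [2.9, 5.6, -2.2]
grip_width: 0.0124
```

```bash
python3 -c "
from h import *
st(); ringz()"
```

```text
t 11.02 r 0.1001 ang 0.6109 yaw 0.6063 z 0.0445 Ftan -6.09 Frad -1.68 Fz -2.22 w 0.0124
[((358, 206, 6, 18, 75), (360.4, 215.3))] top v home/plate [209.4 204.6]
```

move_arm(
  targets=[
    [0,-0.0006,0,0,0,-0.011],
    [0,-0.0012,0,0,0,-0.023],
    [0,-0.0018,0,0,0,-0.034],
    [0,-0.0024,0,0,0,-0.046],
    [0,-0.0028,0,0,0,-0.053],
  ],
)

```text
time_s: 11.48
ee_pos: [0.4575, 0.0702, 0.0446]
eef_rot: [3.141, 0.001, 2.947]
force: [3.6, 4.5, -1.3]
grip_width: 0.0118
```

```bash
python3 -c "
from h import *
st(); ringz()"
```

```text
t 11.48 r 0.1001 ang 0.639 yaw 0.634 z 0.0446 Ftan -5.09 Frad -2.72 Fz -1.33 w 0.0118
[((360, 206, 6, 18, 81), (362.1, 214.9))] top v home/plate [209.1 204.3]
```

move_arm(
  targets=[
    [-0.0001,-0.0006,0,0,0,-0.011],
    [-0.0001,-0.0012,0,0,0,-0.023],
    [-0.0002,-0.0018,0,0,0,-0.034],
    [-0.0002,-0.0024,0,0,0,-0.046],
    [-0.0003,-0.0028,0,0,0,-0.053],
  ],
)

```text
time_s: 11.95
ee_pos: [0.457, 0.0674, 0.0445]
eef_rot: [3.141, 0.0, 2.975]
force: [2.6, 6.5, -1.4]
grip_width: 0.0122
```

```bash
python3 -c "
from h import *
st(); ringz()"
```

```text
t 11.95 r 0.1001 ang 0.6669 yaw 0.6617 z 0.0445 Ftan -6.8 Frad -1.6 Fz -1.42 w 0.0122
[((362, 205, 6, 18, 75), (363.8, 214.3))] top v home/plate [208.8 204. ]
```

move_arm(
  targets=[
    [-0.0001,-0.0006,0,0,0,-0.011],
    [-0.0001,-0.0012,0,0,0,-0.023],
    [-0.0002,-0.0018,0,0,0,-0.034],
    [-0.0002,-0.0024,0,0,0,-0.046],
    [-0.0002,-0.0028,0,0,0,-0.053],
  ],
)

```text
time_s: 12.42
ee_pos: [0.4566, 0.0646, 0.0445]
eef_rot: [3.141, -0.0, 3.003]
force: [1.1, 5.4, -0.1]
grip_width: 0.0122
```

```bash
python3 -c "
from h import *
st(); ringz()"
```

```text
t 12.42 r 0.1001 ang 0.6956 yaw 0.6895 z 0.0445 Ftan -5.5 Frad -0.47 Fz -0.12 w 0.0122
[((363, 205, 6, 18, 73), (365.6, 214.1))] top v home/plate [208.5 203.7]
```

move_arm(
  targets=[
    [-0.0001,-0.0006,0,0,0,-0.011],
    [-0.0001,-0.0012,0,0,0,-0.023],
    [-0.0002,-0.0018,0,0,0,-0.034],
    [-0.0002,-0.0024,0,0,0,-0.046],
    [-0.0002,-0.0028,0,0,0,-0.053],
  ],
)

```text
time_s: 12.88
ee_pos: [0.4563, 0.0619, 0.0445]
eef_rot: [3.141, -0.0, 3.03]
force: [0.0, 6.5, 0.2]
grip_width: 0.0124
```

```bash
python3 -c "
from h import *
st(); ringz()"
```

```text
t 12.88 r 0.1001 ang 0.7229 yaw 0.7171 z 0.0445 Ftan -6.52 Frad 0.58 Fz 0.19 w 0.0124
[((365, 205, 6, 18, 76), (367.1, 213.8))] top v home/plate [208.2 203.4]
```

move_arm(
  targets=[
    [0,-0.0006,0,0,0,-0.011],
    [0,-0.0012,0,0,0,-0.023],
    [0,-0.0018,0,0,0,-0.034],
    [-0.0001,-0.0024,0,0,0,-0.046],
    [-0.0001,-0.0028,0,0,0,-0.053],
  ],
)

```text
time_s: 13.35
ee_pos: [0.4561, 0.0591, 0.0445]
eef_rot: [3.141, -0.0, 3.058]
force: [0.3, 6.7, 1.2]
grip_width: 0.0119
```

```bash
python3 -c "
from h import *
st(); ringz()"
```

```text
t 13.35 r 0.1001 ang 0.7508 yaw 0.7449 z 0.0445 Ftan -6.67 Frad 0.18 Fz 1.24 w 0.0119
[((367, 205, 6, 17, 68), (368.7, 213.4))] top v home/plate [207.9 203.1]
```

move_arm(
  targets=[
    [0,-0.0006,0,0,0,-0.011],
    [0,-0.0012,0,0,0,-0.023],
    [0,-0.0018,0,0,0,-0.034],
    [-0.0001,-0.0024,0,0,0,-0.046],
    [-0.0001,-0.0028,0,0,0,-0.053],
  ],
)

```text
time_s: 13.82
ee_pos: [0.4559, 0.0563, 0.0444]
eef_rot: [3.141, -0.0, 3.086]
force: [0.1, 6.3, 0.4]
grip_width: 0.0121
```

```bash
python3 -c "
from h import *
st(); ringz()"
```

```text
t 13.82 r 0.1002 ang 0.7786 yaw 0.7726 z 0.0444 Ftan -6.34 Frad 0.14 Fz 0.35 w 0.0121
[((368, 204, 6, 18, 69), (370.3, 213.2))] top v home/plate [207.5 202.7]
```

move_arm(
  targets=[
    [0,-0.0006,0,0,0,-0.011],
    [0,-0.0012,0,0,0,-0.023],
    [0,-0.0018,0,0,0,-0.034],
    [-0.0001,-0.0024,0,0,0,-0.046],
    [-0.0001,-0.0028,0,0,0,-0.053],
  ],
)

```text
time_s: 14.28
ee_pos: [0.456, 0.0529, 0.0444]
eef_rot: [-3.141, -0.0, 3.113]
force: [-0.7, -0.6, -0.1]
grip_width: 0.012
```

```bash
python3 -c "
from h import *
st(); ringz()"
```

```text
t 14.28 r 0.1 ang 0.8122 yaw 0.8005 z 0.0444 Ftan 0.6 Frad 0.72 Fz -0.11 w 0.012
[((370, 205, 6, 17, 66), (372.2, 213.4))] top v home/plate [207.1 202.3]
```

The push force dropped to zero and the ring started to sink, so the foot is entering a notch. I'll take smaller steps.

move_arm(
  targets=[
    [0,-0.0003,0,0,0,-0.006],
    [0,-0.0006,0,0,0,-0.011],
    [0,-0.0009,0,0,0,-0.017],
    [0,-0.0012,0,0,0,-0.023],
    [0,-0.0012,0,0,0,-0.023],
  ],
)

```text
time_s: 14.75
ee_pos: [0.456, 0.052, 0.0444]
eef_rot: [-3.142, -0.0, 3.125]
force: [0.6, -0.1, 0.9]
grip_width: 0.0123
```

```bash
python3 -c "
from h import *
st(); save('s6',ringz())"
```

```text
t 14.75 r 0.1 ang 0.8218 yaw 0.8124 z 0.0444 Ftan 0.08 Frad -0.63 Fz 0.91 w 0.0123
[((365, 207, 12, 18, 90), (372.7, 216.5))] top v home/plate [206.9 202.1]
```

Run:
```python
from h import *
im=ctrl.camera("scene"); print(redc(im)); st()
cv2.imwrite("pics/s7c.png",cv2.resize(im[150:270,290:450,::-1],None,fx=5,fy=5,interpolation=cv2.INTER_CUBIC))
```

```text
[((np.int32(365), np.int32(207), np.int32(12), np.int32(18), np.int32(90)), (np.float64(372.7), np.float64(216.5)))]
t 14.85 r 0.1 ang 0.8214 yaw 0.812 z 0.0444 Ftan 0.32 Frad 0.48 Fz 0.19 w 0.012
```

View pics/s7c.png

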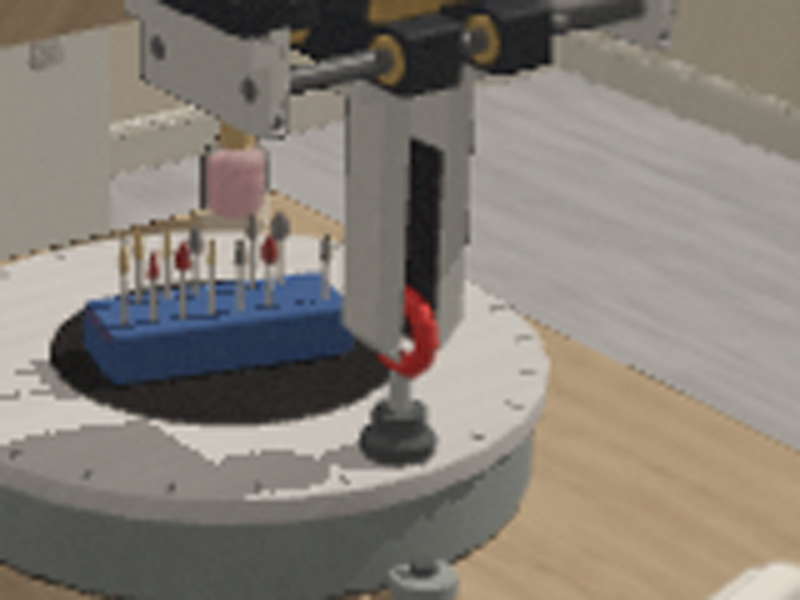

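The crop shows the ring well down on its stem near the housing, loose between the fingers, with the bur block upright. I'll open wide to see the ring clear of the fingers and measure its height.

move_arm(
  targets=[
    [0,0,0,0,0,0],
    [0,0,0,0,0,0],
    [0,0,0,0,0,0],
    [0,0,0,0,0,0],
    [0,0,0,0,0,0],
  ],
  fingers=-0.05,
)

```text
time_s: 15.27
ee_pos: [0.456, 0.0521, 0.0444]
eef_rot: [3.142, -0.0, 3.125]
force: [0.8, -0.4, 0.7]
grip_width: 0.0423
```

Run:
```python
from h import *
im=ctrl.camera("scene"); ci=ctrl.camera_info("scene"); r=redc(im); print(r); st()
b=max(r,key=lambda x:x[0][4])[0]
for a in (.78,.8,.82,.84):
    for z in (.088,.0965):
        th=2.326+a; P=[np.array([*(C+q*np.array([np.cos(th),np.sin(th)])),z+h]) for q in(.084,.1,.116) for h in(0,)]
        ring=[np.array([*(C+(.1+.016*np.cos(k))*np.array([np.cos(th),np.sin(th)])),z+.016*np.sin(k)]) for k in np.linspace(0,6.28,60)]
        uv=np.array([proj(ci,p) for p in ring]); print(a,z,uv.min(0).round(1),uv.max(0).round(1),uv.mean(0).round(1))
```

```text
[((np.int32(364), np.int32(207), np.int32(14), np.int32(18), np.int32(147)), (np.float64(369.9), np.float64(215.7)))]
t 15.32 r 0.1 ang 0.8211 yaw 0.8121 z 0.0444 Ftan -0.04 Frad -0.06 Fz 0.38 w 0.044
0.78 0.088 [363.3 206.9] [375.  225.9] [369.2 216.5]
0.78 0.0965 [363.4 202.1] [375.2 221.2] [369.4 211.7]
0.8 0.088 [364.1 206.7] [376.1 225.6] [370.1 216.2]
0.8 0.0965 [364.2 201.9] [376.3 220.9] [370.3 211.5]
0.82 0.088 [364.9 206.4] [377.2 225.3] [371.1 215.9]
0.82 0.0965 [365.  201.7] [377.4 220.6] [371.3 211.2]
0.84 0.088 [365.6 206.2] [378.3 225. ] [372.  215.6]
0.84 0.0965 [365.8 201.4] [378.5 220.3] [372.2 210.9]
```

The ring spans rows 207–225, which matches the home height at about 0.81 rad. I'm withdrawing straight up.

move_arm(
  targets=[
    [0,0,-0.01,0,0,0],
    [0,0,-0.03,0,0,0],
    [0,0,-0.055,0,0,0],
    [0,0,-0.085,0,0,0],
    [0,0,-0.12,0,0,0],
  ],
)

```text
time_s: 15.73
ee_pos: [0.4552, 0.052, 0.1657]
eef_rot: [-3.142, -0.002, 3.125]
force: [1.0, 0.6, -0.0]
grip_width: 0.0447
```

move_arm(
  targets=[
    [0,0,-0.01,0,0,0],
    [0,0,-0.02,0,0,0],
    [0,0,-0.02,0,0,0],
    [0,0,-0.02,0,0,0],
    [0,0,-0.02,0,0,0],
  ],
)

```text
time_s: 16.15
ee_pos: [0.4554, 0.052, 0.1832]
eef_rot: [-3.141, -0.002, 3.125]
force: [1.1, -0.9, -0.3]
grip_width: 0.0443
```

Run:
```python
from h import *
im=ctrl.camera("scene"); print(redc(im)); st(); save("s8",im)
```

```text
[((np.int32(364), np.int32(207), np.int32(13), np.int32(18), np.int32(149)), (np.float64(369.9), np.float64(215.6)))]
t 16.2 r 0.1006 ang 0.8212 yaw 0.812 z 0.1832 Ftan -0.08 Frad -0.83 Fz -0.16 w 0.0446
```

View pics/s8.png

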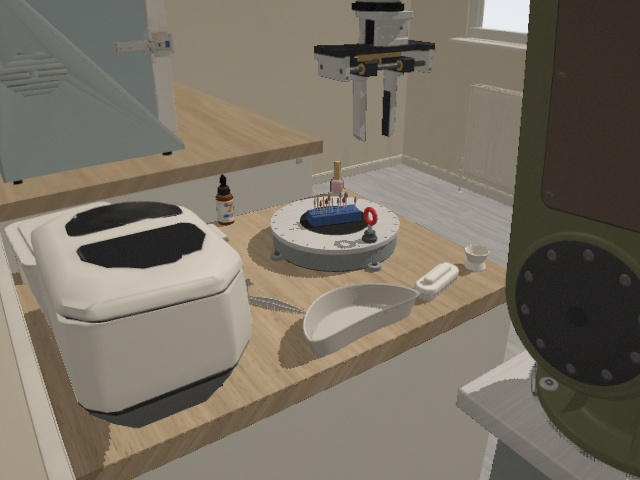

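The gripper is clear of everything. The ring sits at (370,216) at home height, the bur block stands mid-table, and the dish and tweezers have not moved. Handing in.

```bash
python3 -c "
from h import *
print(ctrl.hand_in())"
```

```text
the job is handed in; nothing more can be done
None
```

The table is on its next notch at about 0.81 rad with the pin down, and I handed the job in at about 16 s. The hand-in gave no verdict.

**What I did:** I pinched the ring, lifted it about 12 mm and turned the table to about 0.47 rad. There I let the pin down onto the plate and pushed the ring on with loose fingers in steps of about 3 mm. The push force fell from about 6 N to zero and the ring sank. I then opened the fingers and backed straight up.

**Last checks:**
- **Pin:** in the scene view the ring spans rows 207–225, which matches the home height. One pixel row is about 1.8 mm, so the 2 mm limit is only just resolved.
- **Bur block and surroundings:** by eye in that view, the block stands upright mid-table and the dish and tweezers look unmoved; I did not measure these.
- **Forces:** tool forces stayed at about 10 N or below. The load on the pin's foot itself cannot be read.

**What disagreed:** my first grip closed on nothing. The images put the real fingertips about 36 mm above the reported TCP. I corrected for that, and the second grip held the ring at 7.8 mm. I viewed 8 of the 10 pictures.

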